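True up a leaning stud with an assembly square and hold it for tacking

ROBOT

A 6-joint arm with a two-finger parallel gripper is mounted at the origin on a cart in front of the work surface, level with it; the furniture and walls round the work are solid. World frame = base frame: x ahead of the robot, y to its left, z up, the work surface at z = 0. Lengths are in m, angles in rad, forces in N, time in s.
With the tool pointing down it reaches from about 0.35 to 0.775 m from the base axis. Payload 7.3 kg.
Tool frame: the origin (TCP) lies between the finger pads, 19 mm behind the fingertips; this is the grasp point; z points along the fingers, x is the direction in which the jaws open and shut, and the axes are right-handed (so a half turn about z gives the same grasp; the last joint's range is limited). The gripper opens to 92 mm and grips with 3 to 60 N. Pads are 19 mm wide; open, the fingers measure 130 mm over their backs; the gripper's body (75 mm by 190 mm) begins 47 mm behind the grasp point.
Start: joints at [1.189, 0.342, 1.524, -0, 1.275, -0.146], TCP at [0.123, 0.51, 0.246] pointing down, gripper open.
Joint ranges: [-2.53, 2.53], [-0.77, 2.02], [0.04, 2.7], [-1, 4.14], [0.28, 2.66], [-3.11, 3.11]. Speed limits (rad/s): [2.57, 2.57, 3.14, 3.14, 3.14, 3.14].

INTERFACE

Orientations are given as a 3x3 rotation matrix whose columns are the frame's x, y, z axes.
In Python, from workcell import manip gives the robot as it stands.
- The arm moves only by the shell command python3 -m handwheel 'ROWS' [FORCE]. ROWS is JSON, a list that holds one entry, the list of rows, each a list of 7 numbers: the finger opening in mm, from 0 to 91.8, then the shift along the tool's x, y, z in units of 25 mm (1.0 is 25 mm), then the turn, a rotation vector about the tool's x, y, z in units of 8 degrees (1.0 is 8 degrees). In form: [[[fingers, dx, dy, dz, wx, wy, wz], ...]]. A call has 1 to 12 rows; each row is the pose to reach, as a shift and turn from the pose commanded when the call began, along the tool's axes at that moment; what a row does not reach only later rows make up. A row lasts 1/8 s, in which the tool goes at most 62.5 mm and 10.7 degrees, less where a joint would pass 70% of its speed; a pose out of reach is approached as far as the arm can. A call with a gripper value outside its range is refused whole. The fingers move at their own pace and stop on an object; FORCE is the grip in N (left out, the last holds). Time passes only in rows, so rows that repeat a pose let the fingers close. It gives the time, the measured TCP pose, the force and the opening at its end, in the units of the state.
- manip.get_obs(): the state, without advancing time (a new reading comes with each control period).
- manip.grab_frame(name): name is "scene" or "top" or "wrist"; returns the picture (480x640x3 uint8, red, green, blue); there is no depth.
- manip.get_calibration(name): a dict with "camera_matrix" (3x3 intrinsics, pixels), "R" (3x3) and "t" (3): a world point X has camera coordinates R X + t. Camera axes: x right, y down, z forward; pixel columns grow to the right and rows downward; lengths in m; the calibration is good to about 2 mm. A picture is of the moment at which its call begins: read the wrist's pose just before it. get_calibration takes no time and is no camera call; for the wrist camera it gives the pose at the moment of the call.
- manip.sign_off(): hands the job in, once; it reports no verdict.
The state is a dict: "time": time; "joints": joint angles; "dq": joint speeds; "joint_torque": joint torques, N m; "eef_pos": TCP position; "tool_rot": TCP orientation; "wrist_force": force on the tool from outside, world axes, zero at the start; "wrist_torque": the same for the moment, N m; "width": opening from 0.0 (shut) to 1.0 (fully open).
Only numpy, scipy, OpenCV 4.12 (cv2) and the standard library are available. Lean on these libraries where they do the work, as an engineer would, in place of code of your own. Each camera call takes 0.05 s, during which the arm holds its last target.

TASK

The square-tube stud on the bolted-down base plate leans over and has to be held square for tack welding. Pick up the red assembly square, set its foot on the plate in front of the stud, centred on the stud's front face, and press it down and into the corner, firmly but not hard, until the stud is pushed upright and both outer faces of the square lie flush on plate and stud. Finish holding the square there in the gripper, still pressed both ways; the gripper must not push the stud itself, and the other things on the bench stay where they are.

Things in the scene. Friction and masses are not known exactly. Their poses are not given: they have to be found in the camera images.
- square: red L-shaped aluminium square, 24 mm thick (y), 0.25 kg, standing on its foot. Origin: outer heel corner (relieved 5 mm), mid-thickness. +x: out of the front face that goes against the stud; z up. Upright limb x -42..0, top z 105 mm; foot x -100..-5, z 0..36 mm. Grip the limb from above across y, TCP near x -21, z 70 mm. Dragged, it may pitch in the grip
- base_plate: steel plate 190x110x10 mm, bolted down. Origin: on its top face (10 mm above the bench), mid-width, where the upright stud's front face would meet it: the square's origin and axes coincide with these when home. +x: from the open part of the plate to the stud; z up. Spans x -130..60, y -55..55 mm; bolt heads 6.5 mm high at x -118 and 48, y +/-43
- stud: dark square tube 40x40x85 mm, pivoted on a bolt between two blue ears (beyond y +/-20 mm, behind the front face, 42 mm high), with a set-screw stop behind it. Origin: on the pivot, 20 mm behind the front face, 28 mm above the plate's top. Upright it spans 3 to 88 mm above the plate's top, front face at plate x = 0
- stud_lean (a joint): lean of the stud, rad: 0 upright, positive with its top leaning over the open part of the plate (towards the square); 0.06 to 0.13 at the start. Stiff pivot: stays where it is put, no spring; 2 to 3 N at the top turn it. At 0 it meets a fixed stop and goes no further
- brown_bush: brown bush, 30 mm diameter, 50 mm high, standing; origin under its centre; leave alone
- parts_case: blue parts case, about 190 x 130 mm, always in the same place between the square and the fixture; its clear lid stands open, up to 140 mm above the bench: carry the square over it. Fixed; leave alone
- paste_tub: blue and white tub, 60 mm diameter, 42 mm high; origin under its centre; leave alone
- nut: hex nut 36 x 41 x 18 mm, lying; origin under its centre; leave alone

How it is judged:
On the way:
1. the square is held in the fingers and lifted clear of the bench and of plate and stud (height (world z) of square above 0.025 m and contact force between the fingers and square above 1 N and contact force between square and base_plate below 0.1 N and contact force between square and stud below 0.1 N), for 0.2 s.
At the end, for the whole second after the job is handed in: Through the last second: fingers hold the square, pressing plate 3 to 45 N, stud 2 to 45 N; stud upright within 0.02 rad; heel within 4 mm (along), 10 mm (across), 3 mm (height) of the corner; square upright within 0.025 rad, in line within 0.04 rad, still (contact force between the fingers and square above 1 N and contact force between square and base_plate between 3 and 45 N and contact force between square and stud between 2 and 45 N and value of joint stud_lean below 0.02 rad and x of square in the frame of base_plate between -0.004 and 0.004 m and y of square in the frame of base_plate between -0.01 and 0.01 m and z of square in the frame of base_plate between -0.003 and 0.003 m and angle between square's own z axis and vertical below 0.025 rad and angle between the x axis of square and the x axis of base_plate, either way round below 0.04 rad and linear speed of square below 0.01 m/s and angular speed of square below 0.1 rad/s); the arm keeps its last pose, push and grip.
It fails at once if the gripper or arm pushes the stud itself (over 2 N) (contact force between any of the fingers, the arm and stud above 2 N).
It fails at once if the bush, tub or nut is moved more than 30 mm (distance of any of brown_bush, paste_tub, nut from where it was at the start of the episode above 0.03 m).
It also fails if it takes over 56 s, if anything falls off the work surface, if the arm or the gripper's body presses on something with over 40 N, if the wrist force passes 120 N, or if a joint passes its speed limit or range.

## Working session

There is one attempt and no reset: what is moved stays moved. The work goes in short steps, Python scripts to look and compute and a shell command to move; the robot and the scene stay as the last step left them, time stands still between calls to the robot, and variables do not carry over. Pictures are saved under pics/ and viewed, and the job is handed in when it is done.

```bash
ls; mkdir -p pics; python3 - <<'E'
from workcell import manip
import cv2,numpy as np
np.set_printoptions(precision=4,suppress=True)
o=manip.get_obs()
for k,v in o.items(): print(k,np.array(v))
for n in("scene","top","wrist"):
    c=manip.get_calibration(n)
    print(n,c)
    cv2.imwrite(f"pics/{n}0.png",manip.grab_frame(n)[:,:,::-1])
E
```

```text
pics
time 0.0
joints [ 1.189   0.3427  1.525  -0.      1.2754 -0.146 ]
dq [-0.0014  0.0015 -0.0011  0.0004 -0.0014 -0.0033]
joint_torque [ -0.001  -43.1246 -24.4221   0.0717   0.0559  -0.0001]
eef_pos [0.1225 0.5101 0.2448]
tool_rot [[ 0.2336  0.9723 -0.0005]
 [ 0.9723 -0.2336 -0.0014]
 [-0.0015 -0.0002 -1.    ]]
wrist_force [0.6338 0.2511 0.6517]
wrist_torque [ 0.0199 -0.0033  0.0183]
width 0.997958188241917
scene {'camera_matrix': array([[542.9198,   0.    , 314.7524],
       [  0.    , 542.9198, 241.3331],
       [  0.    ,   0.    ,   1.    ]]), 'R': array([[ 0.548 , -0.8365, -0.0001],
       [-0.5247, -0.3437, -0.7789],
       [ 0.6515,  0.4269, -0.6272]]), 't': array([-0.2246,  0.3334,  0.8402])}
top {'camera_matrix': array([[579.5908,   0.    , 312.2637],
       [  0.    , 579.5908, 243.7157],
       [  0.    ,   0.    ,   1.    ]]), 'R': array([[ 0.0112, -0.9998,  0.0144],
       [-0.9984, -0.012 , -0.056 ],
       [ 0.0562, -0.0138, -0.9983]]), 't': array([0.0577, 0.5299, 1.2713])}
wrist {'camera_matrix': array([[391.8507,   0.    , 317.6336],
       [  0.    , 391.8507, 234.2699],
       [  0.    ,   0.    ,   1.    ]]), 'R': array([[ 0.2339,  0.9723, -0.0023],
       [ 0.9354, -0.2244,  0.2734],
       [ 0.2653, -0.0661, -0.9619]]), 't': array([-0.5238, -0.0336,  0.3905])}
```

View pics/scene0.png

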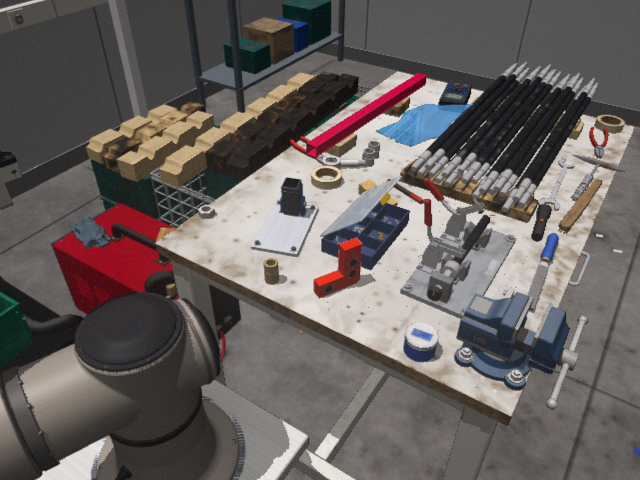

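View pics/top0.png

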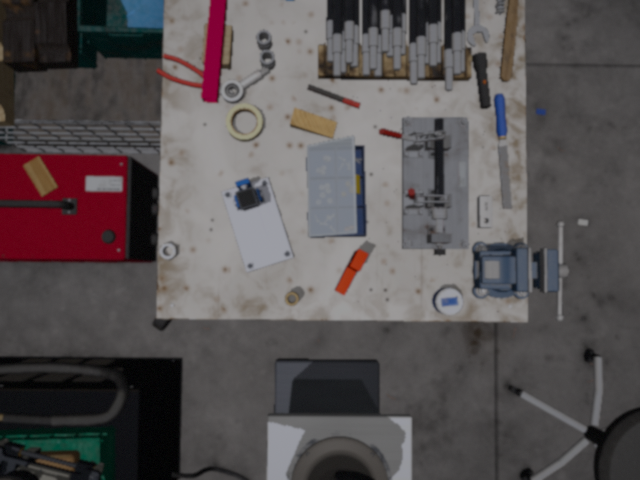

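View pics/wrist0.png

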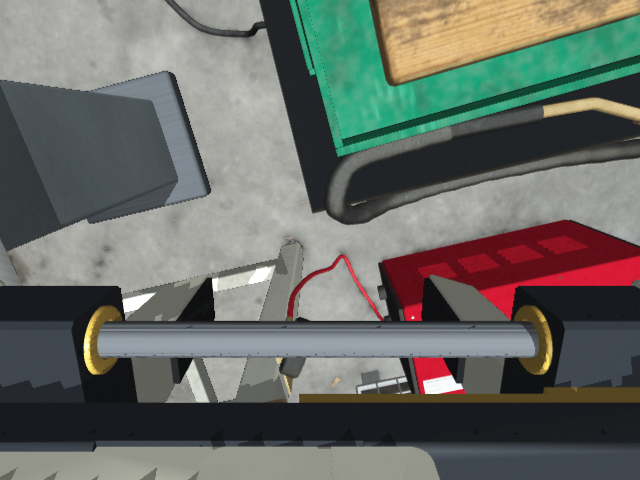

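The overview shows the red square near scene (340,268) / top (355,268). The plate is at top (257,224) with the stud at its far end, around (247,198). The bush (294,296), tub (449,300) and nut (169,250) are clear of these. I'll zoom in on both.

```bash
python3 - <<'E'
import cv2,numpy as np
t=cv2.imread("pics/top0.png");s=cv2.imread("pics/scene0.png")
a=cv2.resize(t[160:310,210:410],None,fx=4,fy=4,interpolation=cv2.INTER_CUBIC)
b=cv2.resize(s[160:310,230:430],None,fx=4,fy=4,interpolation=cv2.INTER_CUBIC)
cv2.imwrite("pics/tz.png",a);cv2.imwrite("pics/sz.png",b)
E
```

```text
(no output)
```

View pics/tz.png

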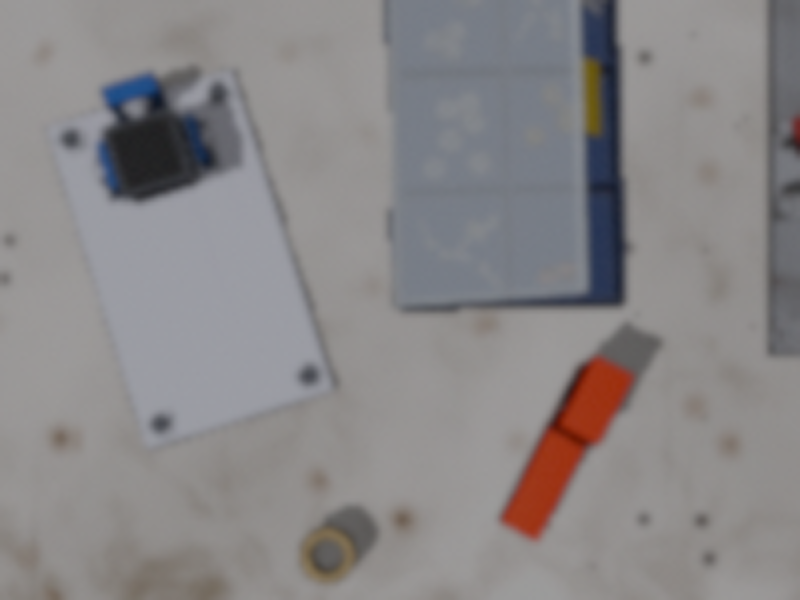

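View pics/sz.png

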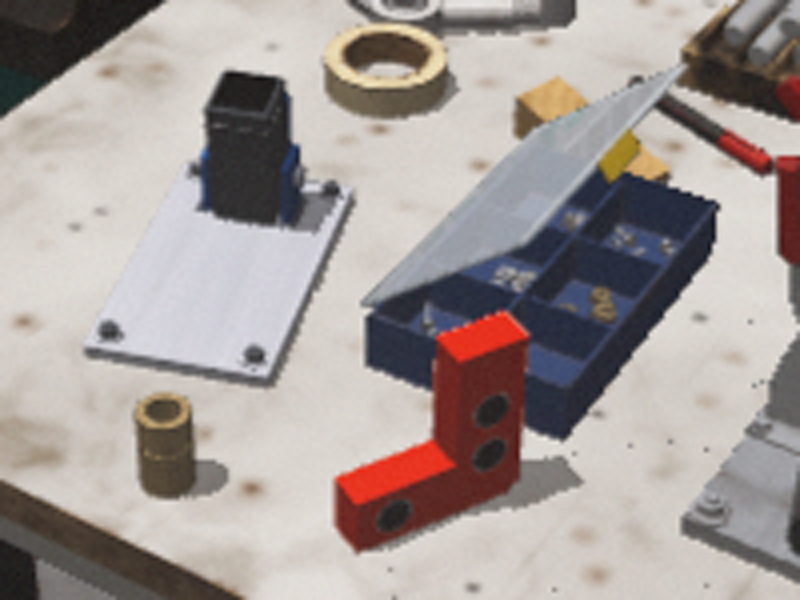

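```bash
cat > h.py <<'E'
import numpy as np, cv2
from workcell import manip
np.set_printoptions(precision=4,suppress=True)
def ray(n,uv,z,c=None):
    c=c or manip.get_calibration(n)
    K,R,t=c["camera_matrix"],c["R"],c["t"]
    d=R.T@np.linalg.inv(K)@np.array([uv[0],uv[1],1.]); o=-R.T@t
    return (o+d*(z-o[2])/d[2])
def fit(P,W): # 2d rigid: W = R P + t
    P=np.array(P,float)[:,:2];W=np.array(W,float)[:,:2]
    p,w=P.mean(0),W.mean(0);A=P-p;B=W-w
    th=np.arctan2((A[:,0]*B[:,1]-A[:,1]*B[:,0]).sum(),(A*B).sum())
    R=np.array([[np.cos(th),-np.sin(th)],[np.sin(th),np.cos(th)]])
    t=w-R@p
    return th,t,W-(P@R.T+t)
E
python3 - <<'E'
from h import *
def zt(a):return (210+(a[0]+.5)/4-.5,160+(a[1]+.5)/4-.5)
def zs(a):return (230+(a[0]+.5)/4-.5,160+(a[1]+.5)/4-.5)
bo=[(48,43),(48,-43),(-118,-43),(-118,43)]
co=[(60,55),(60,-55),(-130,-55),(-130,55)]
P=[np.array(x)/1e3 for x in bo+co]
W=[ray("top",zt(a),.0165) for a in[(71,139),(218,94),(308,375),(162,423)]]+[ray("top",zt(a),.01) for a in[(50,128),(236,70),(335,387),(150,450)]]
th,t,r=fit(P,W);print("plate top",th,t);print(r*1e3)
P2=[np.array(x)/1e3 for x in[(48,-43),(-118,-43),(-118,43),(-130,-55),(-130,55),(60,-55)]]
W2=[ray("scene",zs(a),.0165) for a in[(331,187),(255,354),(109,330)]]+[ray("scene",zs(a),.01) for a in[(270,380),(85,349),(353,190)]]
th,t,r=fit(P2,W2);print("plate scene",th,t);print(r*1e3)
Q=np.array([(0,12),(0,-12),(-42,-12),(-42,12),(-100,12),(-100,-12)])/1e3
W=[ray("top",zt(a),.105) for a in[(600,357),(633,375),(597,445),(560,423)]]+[ray("top",zt(a),.036) for a in[(503,518),(538,538)]]
th,t,r=fit(Q,W);print("sq top",th,t);print(r*1e3)
Q=np.array([(0,12),(0,-12),(-42,-12),(-42,12),(-100,12),(-100,-12)])/1e3
W=[ray("scene",zs(a),.105) for a in[(507,312),(529,332),(457,361),(437,337)]]+[ray("scene",zs(a),.036) for a in[(335,480),(358,496)]]
th,t,r=fit(Q,W);print("sq scene",th,t);print(r*1e3)
E
```

```text
plate top 0.32168381557541453 [0.6047 0.1972]
[[-0.1432  0.4287]
 [-1.0632  0.9031]
 [ 0.6073  1.2105]
 [ 0.3546 -0.2436]
 [-0.8007 -2.0626]
 [-1.5342 -0.8898]
 [ 1.958   1.5031]
 [ 0.6214 -0.8494]]
plate scene 0.32864374450330747 [0.602  0.1971]
[[ 0.752   0.2723]
 [ 0.2054  0.487 ]
 [ 0.2426  0.2179]
 [ 0.0848  0.4651]
 [ 0.7294 -1.1426]
 [-2.0142 -0.2996]]
sq top -0.48100393662362706 [ 0.5117 -0.0419]
[[-2.6793 -1.4971]
 [-0.6651  2.6796]
 [ 0.2986  1.5935]
 [ 0.2931 -0.535 ]
 [ 1.1358 -2.2011]
 [ 1.6169 -0.0399]]
sq scene -0.47929506880834943 [ 0.5111 -0.0407]
[[-1.9067 -1.7505]
 [ 1.2282  2.3709]
 [-0.6346  1.4436]
 [-1.1074 -1.9477]
 [-2.5669 -2.6331]
 [ 4.9875  2.5168]]
```

```bash
python3 -m handwheel '[[[91.8,-17.61,19.46,0,0,0,1.75],[91.8,-17.61,19.46,0,0,0,1.75],[91.8,-17.61,19.46,0,0,0,1.75],[91.8,-17.61,19.46,0,0,0,1.75],[91.8,-17.61,19.46,0,0,0,1.75],[91.8,-17.61,19.46,0,0,0,1.75],[91.8,-17.61,19.46,0,0,0,1.75],[91.8,-17.61,19.46,0,0,0,1.75],[91.8,-17.61,19.46,0,0,0,1.75],[91.8,-17.61,19.46,0,0,0,1.75],[91.8,-17.61,19.46,0,0,0,1.75],[91.8,-17.61,19.46,0,0,0,1.75]]]' 40
python3 - <<'E'
from h import *
o=manip.get_obs();print(o["eef_pos"],o["tool_rot"],o["time"])
for n in("scene","wrist"):cv2.imwrite(f"pics/{n}1.png",manip.grab_frame(n)[:,:,::-1])
E
```

```text
time: 1.65
eef_pos: [0.4935, -0.033, 0.2448]
tool_rot: [[0.465, 0.885, -0.001], [0.885, -0.465, 0.0], [-0.0, -0.001, -1.0]]
wrist_force: [0.2, -0.3, -0.2]
width: 1.002
[ 0.4935 -0.033   0.2448] [[ 0.4647  0.8855 -0.0009]
 [ 0.8855 -0.4647  0.0002]
 [-0.0002 -0.0008 -1.    ]] 1.65
```

View pics/wrist1.png

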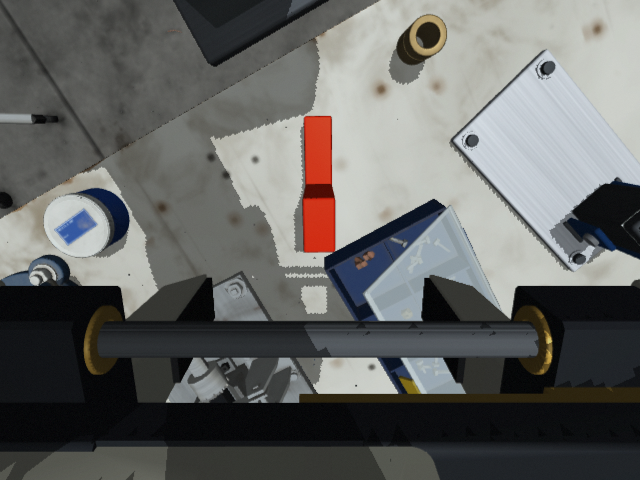

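View pics/scene1.png

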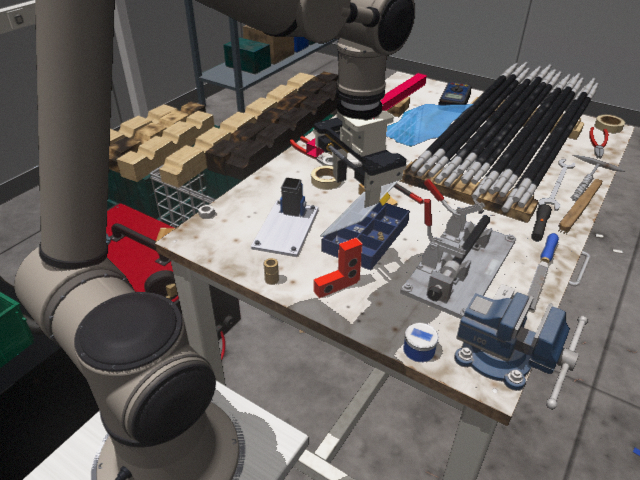

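The wrist view shows the square lined up vertically, with its limb top around (320,225). The case's nearest corner is at (332,260). I'll refine both poses from this view and check the gripper's clearance to the lid.

```bash
python3 - <<'E'
from h import *
def zt(a):return (210+(a[0]+.5)/4-.5,160+(a[1]+.5)/4-.5)
def zs(a):return (230+(a[0]+.5)/4-.5,160+(a[1]+.5)/4-.5)
def tri(obs):
    A=[];b=[]
    for n,uv in obs:
        c=manip.get_calibration(n);o=-c["R"].T@c["t"];d=c["R"].T@np.linalg.inv(c["camera_matrix"])@np.array([*uv,1.]);d/=np.linalg.norm(d)
        M=np.eye(3)-np.outer(d,d);A.append(M);b.append(M@o)
    return np.linalg.solve(sum(A),sum(b))
print("lid free near corner",tri([("top",zt((588,293))),("scene",zs((525,245)))]))
print("lid hinge near corner",tri([("top",zt((400,305))),("scene",zs((362,303)))]))
print("case right near corner top z.045",ray("top",zt((622,302)),.045),ray("scene",zs((560,405)),.045))
# wrist square
im=cv2.imread("pics/wrist1.png");hsv=cv2.cvtColor(im,cv2.COLOR_BGR2HSV)
m=(((hsv[...,0]<12)|(hsv[...,0]>172))&(hsv[...,1]>170)&(hsv[...,2]>60)).astype(np.uint8);m[:100]=0;m[265:]=0;m[:,:280]=0;m[:,350:]=0
for r in(120,150,180,205,220,235,248):
    xs=np.where(m[r])[0];print(r,xs.min(),xs.max())
ys=np.where(m[:,320])[0];print("rows",ys.min(),ys.max())
Q=np.array([(0,12),(0,-12),(-100,12),(-100,-12)])/1e3
for lab,px in(("a",[(336,252.5),(302.5,252.5),(331.5,116),(304.5,116)]),):
    W=[ray("wrist",px[0],.105),ray("wrist",px[1],.105),ray("wrist",px[2],.036),ray("wrist",px[3],.036)]
    th,t,r=fit(Q,W);print(th,t,r*1e3)
P=np.array([(-118,43),(-118,-43),(48,-43)])/1e3
W=[ray("wrist",p,.0165) for p in[(547,68),(471,140),(579,258)]]
th,t,r=fit(P,W);print("plate",th,t,r*1e3)
E
```

```text
lid free near corner [ 0.5458 -0.0241  0.1247]
lid hinge near corner [0.5434 0.0714 0.0475]
case right near corner top z.045 [ 0.5475 -0.0503  0.045 ] [ 0.5294 -0.0585  0.045 ]
120 304 331
150 305 331
180 305 331
205 303 334
220 303 334
235 304 334
248 304 334
rows 116 251
-0.4716742133883385 [ 0.5099 -0.0394] [[-0.0223  0.6594]
 [-0.7226 -0.2205]
 [ 0.228  -0.7374]
 [ 0.5169  0.2985]]
plate 0.32514351379664025 [0.6019 0.1982] [[ 1.1572 -0.3186]
 [ 0.1283  0.2081]
 [-1.2855  0.1105]]
```

```bash
python3 -m handwheel '[[[70,0,-0.2,2,0,0,-0.06],[70,0,-0.2,3,0,0,-0.06],[70,0,-0.2,3,0,0,-0.06],[70,0,-0.2,3,0,0,-0.06]]]' 40

```

```text
time: 2.25
eef_pos: [0.4888, -0.0283, 0.1718]
tool_rot: [[0.454, 0.891, 0.002], [0.891, -0.454, -0.0], [0.001, 0.002, -1.0]]
wrist_force: [-0.1, 0.1, 1.0]
width: 0.763
```

```bash
python3 -m handwheel '[[[70,0,0.05,1.2,0,0,0],[70,0,0.05,2.4,0,0,0],[70,0,0.05,3.2,0,0,0],[70,0,0.05,3.7,0,0,0],[70,0,0.05,3.7,0,0,0],[20,0,0.05,3.7,0,0,0],[20,0,0.05,3.7,0,0,0],[20,0,0.05,3.7,0,0,0],[20,0,0.05,3.7,0,0,0],[20,0,0.05,3.7,0,0,0],[20,0,0.05,3.7,0,0,0],[20,0,0.05,3.7,0,0,0]]]' 40
python3 - <<'E'
from h import *
cv2.imwrite(f"pics/wrist2.png",manip.grab_frame("wrist")[:,:,::-1])
E
```

```text
time: 3.75
eef_pos: [0.4895, -0.0295, 0.0781]
tool_rot: [[0.454, 0.891, 0.0], [0.891, -0.454, 0.0], [0.0, 0.0, -1.0]]
wrist_force: [-0.1, -0.1, 0.0]
width: 0.261
```

View pics/wrist2.png

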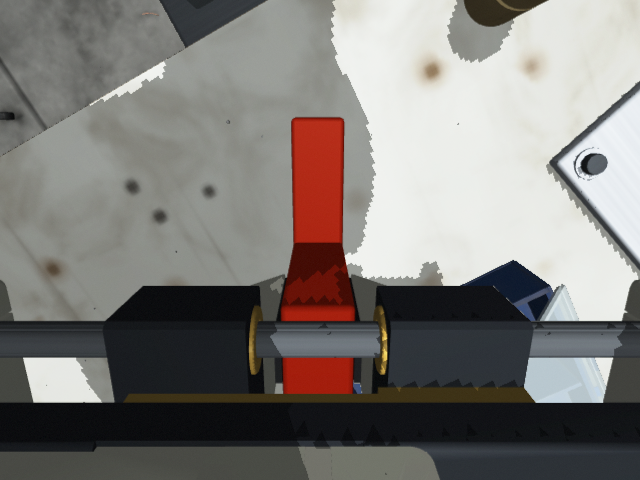

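Gripped: the opening is 24 mm and the wrist view shows the limb between the pads. Next I lift straight up.

```bash
python3 -m handwheel '[[[20,0,0,0,0,0,0],[20,0,0,-0.8,0,0,0],[20,0,0,-2,0,0,0],[20,0,0,-3.5,0,0,0],[20,0,0,-5,0,0,0],[20,0,0,-6.5,0,0,0],[20,0,0,-7.6,0,0,0],[20,0,0,-7.6,0,0,0],[20,0,0,-7.6,0,0,0]]]' 60
python3 - <<'E'
from h import *
def zt(a):return (210+(a[0]+.5)/4-.5,160+(a[1]+.5)/4-.5)
print("bush",ray("top",zt((328,553)),.05))
o=manip.get_obs();print(o["wrist_force"],o["wrist_torque"])
cv2.imwrite(f"pics/scene3.png",manip.grab_frame("scene")[100:340,180:500,::-1].repeat(2,0).repeat(2,1))
E
```

```text
time: 4.92
eef_pos: [0.4888, -0.0293, 0.2665]
tool_rot: [[0.454, 0.891, -0.002], [0.891, -0.454, 0.001], [-0.001, -0.002, -1.0]]
wrist_force: [0.3, -0.0, -2.1]
width: 0.259
bush [0.4103 0.1073 0.05  ]
[ 0.3334 -0.0228 -2.1218] [-0.0754 -0.0282  0.014 ]
```

View pics/scene3.png

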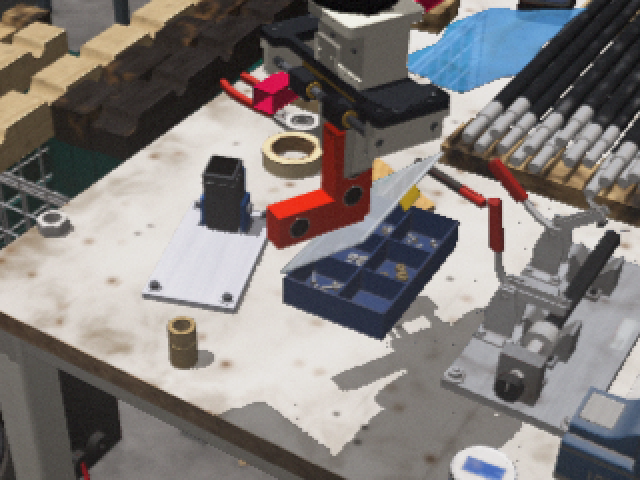

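The square is lifted and hanging level (foot at picture (300,220)). Now I carry it over to the fixture at height.

```bash
python3 -m handwheel '[[[20,1.5,-0.3,0,0,0,-1],[20,3,-0.6,0,0,0,-2],[20,4.5,-0.9,0,0,0,-3],[20,6,-1.2,0,0,0,-4],[20,7.5,-1.4,0,0,0,-5],[20,8.6,-1.6,0,0,0,-5.7],[20,8.6,-1.6,0,0,0,-5.7],[20,8.6,-1.6,0,0,0,-5.7],[20,8.6,-1.6,0,0,0,-5.7]]]' 60
python3 - <<'E'
from h import *
o=manip.get_obs();print(o["eef_pos"],o["tool_rot"],o["wrist_torque"])
cv2.imwrite(f"pics/scene4.png",manip.grab_frame("scene")[100:340,180:500,::-1].repeat(2,0).repeat(2,1))
cv2.imwrite(f"pics/wrist4.png",manip.grab_frame("wrist")[:,:,::-1])
P=np.array([.603,.1975]);c,s=np.cos(.325),np.sin(.325)
d=o["eef_pos"][:2]-P;print("tcp in plate",[c*d[0]+s*d[1],-s*d[0]+c*d[1]])
E
```

```text
time: 6.1
eef_pos: [0.5514, 0.1793, 0.2677]
tool_rot: [[-0.317, 0.948, -0.001], [0.948, 0.317, -0.0], [-0.0, -0.001, -1.0]]
wrist_force: [-0.1, 0.7, -2.3]
width: 0.259
[0.5514 0.1793 0.2677] [[-0.3168  0.9485 -0.0008]
 [ 0.9485  0.3168 -0.0003]
 [-0.     -0.0008 -1.    ]] [ 0.0207  0.0166 -0.007 ]
tcp in plate [np.float64(-0.05476332125549482), np.float64(-0.0007991180708953778)]
```

View pics/scene4.png

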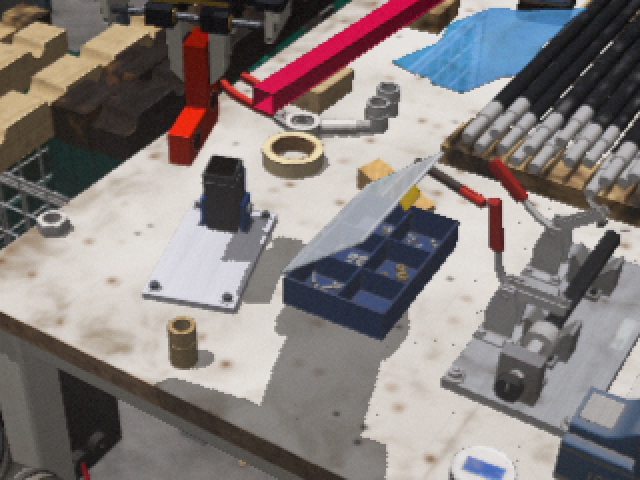

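View pics/wrist4.png

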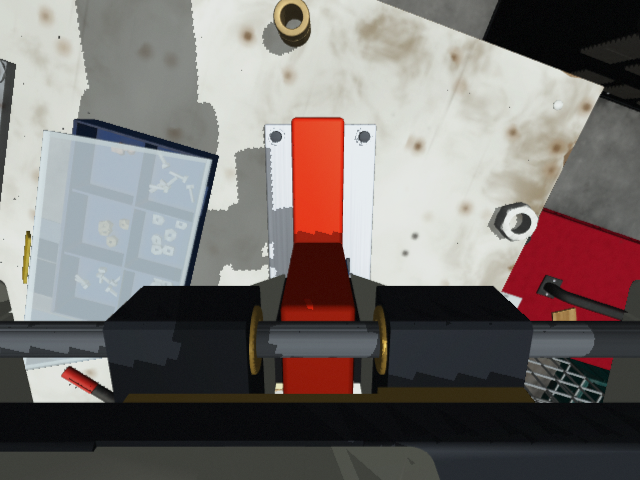

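The wrist view shows the foot centred between the front bolts at (276,137) and (364,137), and those bolts are level. I'll use them as a cross-check.

```bash
python3 - <<'E'
from h import *
o=manip.get_obs();T=o["tool_rot"]
a,b=[ray("wrist",p,.0165) for p in[(276.2,137),(364,136.7)]]
m=(a+b)/2;v=a-b;v2=np.array([v[1],-v[0]])/np.hypot(*v[:2]); v2*=np.sign(v2[0])
print("dist",np.hypot(*v[:2]),"yaw",np.arctan2(v2[1],v2[0]),"origin",m[:2]+.118*v2)
f=[ray("wrist",p,o["eef_pos"][2]-.078+.036) for p in[(292,118),(344,118),(318,118)]]
c,s=np.cos(.325),np.sin(.325)
for q in f:
    d=q[:2]-o["eef_pos"][:2];print(c*d[0]+s*d[1],-s*d[0]+c*d[1])
E
```

```text
dist 0.08488843957682016 yaw 0.32561866988122995 origin [0.6043 0.1997]
-0.0764597942994671 -0.01116912113881902
-0.07639716260911014 0.011815144734009764
-0.07642847730136722 0.0003234348909618573
```

```bash
python3 -m handwheel '[[[20,0.05,0,1.5,0,0,0],[20,0.05,0,3,0,0,0],[20,0.05,0,4.5,0,0,0],[20,0.05,0,5.8,0,0,0],[20,0.05,0,6.5,0,0,0],[20,0.05,0,6.85,0,0,0],[20,0.05,0,6.85,0,0,0],[20,0.05,0,6.85,0,0,0],[20,0.05,0,6.85,0,0,0]]]' 60
python3 - <<'E'
from h import *
o=manip.get_obs();print(o["wrist_force"],o["wrist_torque"],o["eef_pos"])
cv2.imwrite(f"pics/scene5.png",cv2.resize(manip.grab_frame("scene")[140:290,220:420,::-1],None,fx=4,fy=4))
E
```

```text
time: 7.32
eef_pos: [0.5517, 0.1815, 0.0977]
tool_rot: [[-0.318, 0.948, 0.002], [0.948, 0.318, 0.0], [-0.0, 0.002, -1.0]]
wrist_force: [-0.0, 0.6, -1.4]
width: 0.257
[-0.0054  0.5728 -1.3687] [ 0.0516  0.0226 -0.0132] [0.5517 0.1815 0.0977]
```

View pics/scene5.png

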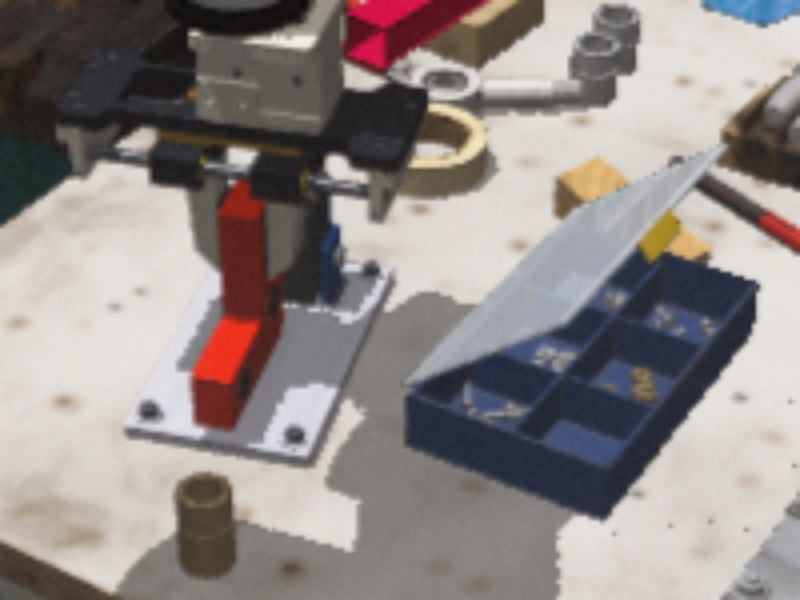

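The square hangs just over the plate, in front of the stud and between the bolts (foot at (215,400)). Now I lower it gently until it touches.

```bash
python3 -m handwheel '[[[20,0,0,0.1,0,0,0],[20,0,0,0.2,0,0,0],[20,0,0,0.24,0,0,0],[20,0,0,0.24,0,0,0],[20,0,0,0.24,0,0,0]]]' 60
python3 -m handwheel '[[[20,0,0,0.05,0,0,0],[20,0,0,0.05,0,0,0],[20,0,0,0.05,0,0,0]]]' 60
python3 -m handwheel '[[[20,0,0,0.04,0,0,0],[20,0,0,0.04,0,0,0],[20,0,0,0.04,0,0,0]]]' 60

```

```text
time: 8.0
eef_pos: [0.5512, 0.1814, 0.0908]
tool_rot: [[-0.318, 0.948, 0.0], [0.948, 0.318, 0.0], [0.0, 0.0, -1.0]]
wrist_force: [-0.8, 0.2, -1.7]
width: 0.261
time: 8.38
eef_pos: [0.5512, 0.1814, 0.0895]
tool_rot: [[-0.318, 0.948, 0.0], [0.948, 0.318, 0.0], [0.0, 0.0, -1.0]]
wrist_force: [-0.0, 0.0, -1.6]
width: 0.257
time: 8.75
eef_pos: [0.5512, 0.1814, 0.0885]
tool_rot: [[-0.318, 0.948, -0.0], [0.948, 0.318, 0.0], [0.0, 0.0, -1.0]]
wrist_force: [0.3, -1.5, -1.6]
width: 0.257
```

```bash
python3 -m handwheel '[[[20,0,0,0.03,0,0,0],[20,0,0,0.03,0,0,0],[20,0,0,0.03,0,0,0]]]' 60
python3 -m handwheel '[[[20,0,0,0.02,0,0,0],[20,0,0,0.02,0,0,0],[20,0,0,0.02,0,0,0]]]' 60

```

```text
time: 9.12
eef_pos: [0.5513, 0.1814, 0.0881]
tool_rot: [[-0.318, 0.948, 0.0], [0.948, 0.318, 0.0], [0.0, 0.0, -1.0]]
wrist_force: [-1.1, -0.1, 2.3]
width: 0.261
time: 9.5
eef_pos: [0.5513, 0.1814, 0.088]
tool_rot: [[-0.319, 0.948, 0.001], [0.948, 0.319, 0.0], [-0.0, 0.001, -1.0]]
wrist_force: [-0.8, -0.2, 5.7]
width: 0.26
```

```bash
python3 -m handwheel '[[[20,0,0,-0.06,0,0,0],[20,0,0.1,-0.06,0,0,0],[20,0,0.2,-0.06,0,0,0],[20,0,0.3,-0.06,0,0,0],[20,0,0.4,-0.06,0,0,0],[20,0,0.5,-0.06,0,0,0],[20,0,0.6,-0.06,0,0,0],[20,0,0.7,-0.06,0,0,0],[20,0,0.7,-0.06,0,0,0],[20,0,0.7,-0.06,0,0,0]]]' 60
python3 -m handwheel '[[[20,0,0.05,0,0,0,0],[20,0,0.1,0,0,0,0],[20,0,0.15,0,0,0,0],[20,0,0.2,0,0,0,0],[20,0,0.2,0,0,0,0],[20,0,0.2,0,0,0,0]]]' 60
python3 - <<'E'
from h import *
cv2.imwrite(f"pics/scene6.png",cv2.resize(manip.grab_frame("scene")[140:290,220:420,::-1],None,fx=4,fy=4))
E
```

```text
time: 10.75
eef_pos: [0.5677, 0.187, 0.0887]
tool_rot: [[-0.318, 0.948, -0.0], [0.948, 0.318, 0.0], [0.0, -0.0, -1.0]]
wrist_force: [-0.6, 1.3, -1.2]
width: 0.259
time: 11.5
eef_pos: [0.5725, 0.1886, 0.0888]
tool_rot: [[-0.318, 0.948, -0.0], [0.948, 0.318, 0.0], [0.0, 0.0, -1.0]]
wrist_force: [-0.2, 0.5, -2.1]
width: 0.258
```

View pics/scene6.png

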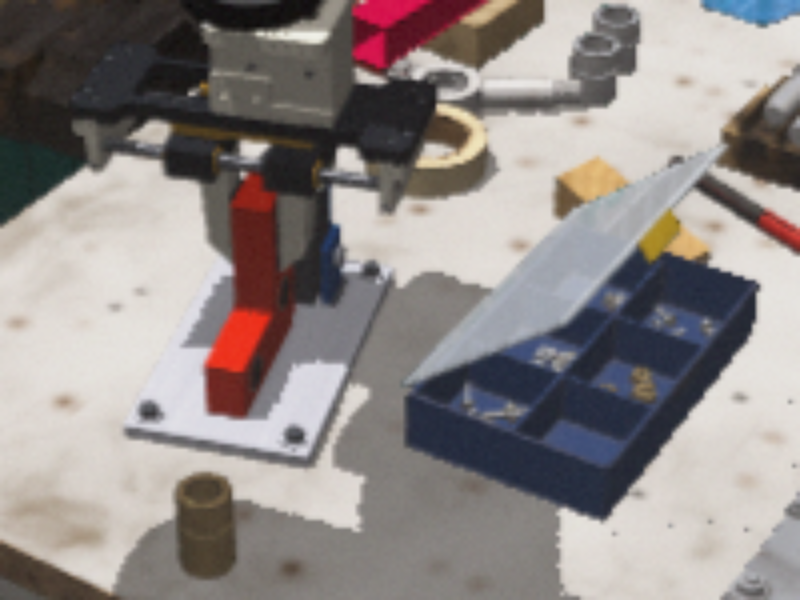

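The square stands about 8 mm short of the corner, hovering just off the plate with no push force yet. I'll keep advancing in small steps.

```bash
for i in 1 2; do python3 -m handwheel '[[[20,0,0.04,0,0,0,0],[20,0,0.08,0,0,0,0],[20,0,0.08,0,0,0,0],[20,0,0.08,0,0,0,0]]]' 60
done; python3 -m handwheel '[[[20,0,0.04,0,0,0,0],[20,0,0.08,0,0,0,0],[20,0,0.08,0,0,0,0],[20,0,0.08,0,0,0,0]]]' 60
```

```text
time: 12.05
eef_pos: [0.5744, 0.1892, 0.0888]
tool_rot: [[-0.318, 0.948, 0.0], [0.948, 0.318, 0.0], [0.0, 0.0, -1.0]]
wrist_force: [0.5, -0.4, -2.1]
width: 0.259
time: 12.55
eef_pos: [0.5763, 0.1898, 0.0888]
tool_rot: [[-0.318, 0.948, -0.0], [0.948, 0.318, 0.0], [0.0, 0.0, -1.0]]
wrist_force: [0.5, 0.0, -1.9]
width: 0.257
time: 13.05
eef_pos: [0.5779, 0.1904, 0.0888]
tool_rot: [[-0.318, 0.948, -0.001], [0.948, 0.318, -0.0], [0.0, -0.001, -1.0]]
wrist_force: [-3.1, -1.9, -0.6]
width: 0.259
```

```bash
python3 -m handwheel '[[[20,0,0.04,0,0,0,0],[20,0,0.06,0,0,0,0],[20,0,0.06,0,0,0,0],[20,0,0.06,0,0,0,0]]]' 60
python3 -m handwheel '[[[20,0,0.04,0,0,0,0],[20,0,0.06,0,0,0,0],[20,0,0.06,0,0,0,0],[20,0,0.06,0,0,0,0]]]' 60
python3 - <<'E'
from h import *
o=manip.get_obs();f=o["wrist_force"];c,s=np.cos(.325),np.sin(.325);print(c*f[0]+s*f[1],-s*f[0]+c*f[1],f[2],o["tool_rot"][:,2],o["wrist_torque"])
E
```

```text
time: 13.55
eef_pos: [0.5797, 0.191, 0.0888]
tool_rot: [[-0.318, 0.948, 0.0], [0.948, 0.318, 0.0], [0.0, 0.0, -1.0]]
wrist_force: [-3.0, -1.4, -0.3]
width: 0.258
time: 14.05
eef_pos: [0.5811, 0.1915, 0.0888]
tool_rot: [[-0.318, 0.948, 0.0], [0.948, 0.318, 0.0], [0.0, 0.0, -1.0]]
wrist_force: [-3.2, -0.9, -1.4]
width: 0.258
-3.3137582267972414 0.11820881134427708 -1.3837396766591668 [ 0.0003  0.0002 -1.    ] [-0.0661  0.2849 -0.0274]
```

A steady 3.3 N along plate x means the stud is turning. I'll keep going until it meets the stop.

```bash
python3 -m handwheel '[[[20,0,0.04,0,0,0,0],[20,0,0.06,0,0,0,0],[20,0,0.06,0,0,0,0],[20,0,0.06,0,0,0,0]]]' 60
python3 -m handwheel '[[[20,0,0.04,0,0,0,0],[20,0,0.06,0,0,0,0],[20,0,0.06,0,0,0,0],[20,0,0.06,0,0,0,0]]]' 60
python3 -m handwheel '[[[20,0,0.02,0,0,0,0],[20,0,0.04,0,0,0,0],[20,0,0.04,0,0,0,0],[20,0,0.04,0,0,0,0]]]' 60
python3 - <<'E'
from h import *
o=manip.get_obs();f=o["wrist_force"];c,s=np.cos(.325),np.sin(.325);print(c*f[0]+s*f[1],-s*f[0]+c*f[1],f[2],o["tool_rot"][:,2],o["wrist_torque"])
E
```

```text
time: 14.55
eef_pos: [0.5822, 0.1918, 0.0888]
tool_rot: [[-0.318, 0.948, -0.001], [0.948, 0.318, -0.0], [0.0, -0.001, -1.0]]
wrist_force: [-4.5, -1.8, 1.9]
width: 0.258
time: 15.05
eef_pos: [0.5822, 0.1918, 0.0888]
tool_rot: [[-0.318, 0.948, -0.004], [0.948, 0.318, -0.001], [0.0, -0.004, -1.0]]
wrist_force: [-9.0, -2.9, 5.2]
width: 0.26
time: 15.55
eef_pos: [0.5823, 0.1919, 0.0888]
tool_rot: [[-0.319, 0.948, -0.006], [0.948, 0.319, -0.002], [0.0, -0.006, -1.0]]
wrist_force: [-13.3, -5.1, 7.8]
width: 0.257
-14.211522020401663 -0.5678571386275637 7.809313276262073 [-0.0058 -0.0018 -1.    ] [-0.715   1.8851 -0.1286]
```

The stop has been reached: TCP x has stalled and the push is 14 N. Before pressing down I'll check the square's pitch.

```bash
python3 - <<'E'
from h import *
f=manip.grab_frame("scene")[:,:,::-1];cv2.imwrite("pics/raw7.png",f)
cv2.imwrite(f"pics/scene7.png",cv2.resize(f[165:265,260:360],None,fx=6,fy=6,interpolation=cv2.INTER_CUBIC))
w=manip.grab_frame("wrist")[:,:,::-1];cv2.imwrite("pics/wrist7.png",w)
E
```

```text
(no output)
```

View pics/scene7.png

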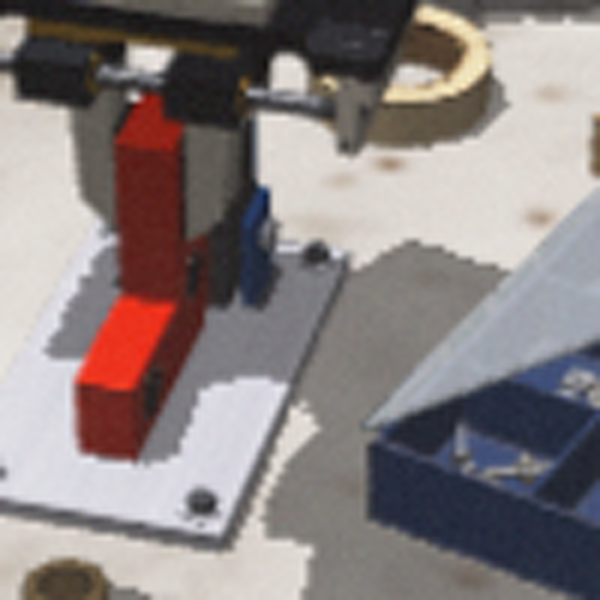

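View pics/wrist7.png

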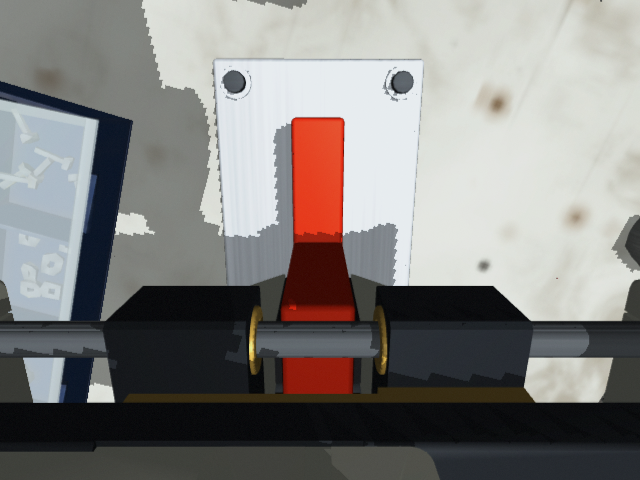

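The wrist view shows the foot end still at row 118, as in free air, so the square has not pitched in the grip. Only the tool itself tilts, by about 0.006 rad. Now I press down.

```bash
python3 -m handwheel '[[[20,0,0,0.03,0,0,0],[20,0,0,0.05,0,0,0],[20,0,0,0.05,0,0,0],[20,0,0,0.05,0,0,0]]]' 60
python3 - <<'E'
from h import *
o=manip.get_obs();f=o["wrist_force"];c,s=np.cos(.325),np.sin(.325);print(c*f[0]+s*f[1],-s*f[0]+c*f[1],f[2],o["tool_rot"][:,2],o["wrist_torque"])
E
python3 -m handwheel '[[[20,0,0,0.02,0,0,0],[20,0,0,0.04,0,0,0],[20,0,0,0.04,0,0,0],[20,0,0,0.04,0,0,0]]]' 60
python3 - <<'E'
from h import *
o=manip.get_obs();f=o["wrist_force"];c,s=np.cos(.325),np.sin(.325);print(c*f[0]+s*f[1],-s*f[0]+c*f[1],f[2],o["tool_rot"][:,2],o["wrist_torque"])
E
```

```text
time: 16.15
eef_pos: [0.5823, 0.1919, 0.0881]
tool_rot: [[-0.319, 0.948, -0.006], [0.948, 0.319, -0.002], [0.0, -0.006, -1.0]]
wrist_force: [-15.2, -4.9, 11.4]
width: 0.258
-15.962638304563768 0.16115293805032316 11.378459954487326 [-0.0056 -0.0017 -1.    ] [-0.7358  2.1492 -0.0908]
time: 16.65
eef_pos: [0.5823, 0.1919, 0.0881]
tool_rot: [[-0.319, 0.948, -0.005], [0.948, 0.319, -0.002], [0.0, -0.005, -1.0]]
wrist_force: [-16.6, -6.0, 18.2]
width: 0.26
-17.65065590962702 -0.3458765775727848 18.16884876473642 [-0.0052 -0.0017 -1.    ] [-0.8544  2.6371 -0.0606]
```

```bash
python3 -m handwheel '[[[20,0,0,0,-0.03,0,0],[20,0,0,0,-0.06,0,0],[20,0,0,0,-0.06,0,0],[20,0,0,0,-0.06,0,0],[20,0,0,0,-0.06,0,0]]]' 60
python3 - <<'E'
from h import *
o=manip.get_obs();f=o["wrist_force"];c,s=np.cos(.325),np.sin(.325);print(c*f[0]+s*f[1],-s*f[0]+c*f[1],f[2],o["tool_rot"][:,2],o["wrist_torque"],o["dq"])
w=manip.grab_frame("wrist")[:,:,::-1];cv2.imwrite("pics/wrist8.png",w)
t=manip.grab_frame("top")[:,:,::-1];cv2.imwrite("pics/top8.png",t)
s=manip.grab_frame("scene")[:,:,::-1];cv2.imwrite("pics/scene8.png",s)
# bolts, foot end in the wrist view
for n in(1,2,4,7,8):
    im=cv2.imread(f"pics/wrist{n}.png").astype(int);r=(im[:,318,2]>150)&(im[:,318,1]<90);ys=np.where(r)[0];print(n,ys.min(),im[ys.min()-2:ys.min()+2,318,1])
# other objects: difference in top view
a=cv2.imread("pics/top0.png");d=cv2.absdiff(a,t)
cv2.imwrite("pics/cmp.png",np.hstack([cv2.imread("pics/scene0.png")[180:380,140:460],s[180:380,140:460]]))
E
```

```text
time: 17.27
eef_pos: [0.5823, 0.1919, 0.088]
tool_rot: [[-0.319, 0.948, 0.002], [0.948, 0.319, 0.001], [0.0, 0.003, -1.0]]
wrist_force: [-15.0, -5.7, 18.1]
width: 0.26
-15.996751401041465 -0.5850829423623543 18.13257361747887 [ 0.0025  0.0009 -1.    ] [-1.0792  3.1204 -0.0472] [-0.0004 -0.0002 -0.0004 -0.0015  0.0008 -0.0004]
1 117 [174  27  51  65]
2 120 [21 30 36 42]
4 118 [193  91  28  46]
7 118 [227 113  33  47]
8 118 [220  24  41  55]
```

View pics/cmp.png

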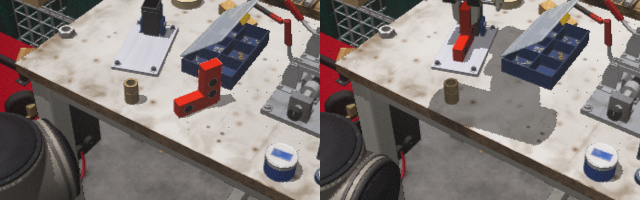

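View pics/wrist8.png

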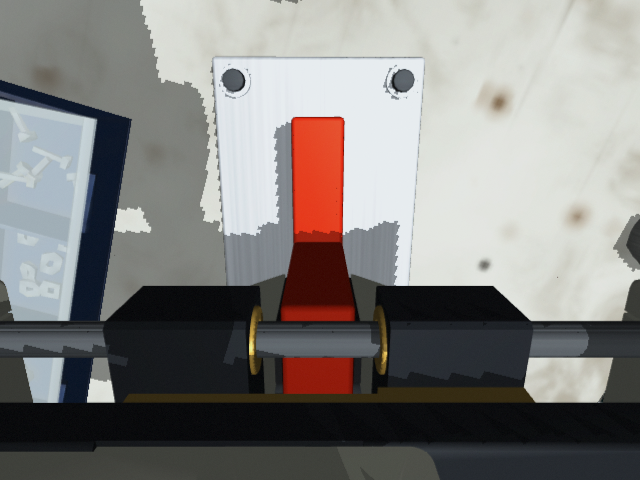

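```bash
python3 -m handwheel '[[[20,0,0,0,0,0,0],[20,0,0,0,0,0,0],[20,0,0,0,0,0,0],[20,0,0,0,0,0,0],[20,0,0,0,0,0,0],[20,0,0,0,0,0,0]]]' 60
python3 - <<'E'
from h import *
o=manip.get_obs()
a,b=[ray("wrist",p,.0165) for p in[(234,80),(402,80)]]
m=(a+b)/2;v=a-b;v2=np.array([v[1],-v[0]])/np.hypot(*v[:2]);v2*=np.sign(v2[0]);yaw=np.arctan2(v2[1],v2[0])
O=m[:2]+.118*v2
T=o["tool_rot"];ty=T[:2,1];d=o["eef_pos"][:2]+.024*ty-O
print("dist",np.hypot(*v[:2]),"yaw plate",yaw,"square",np.arctan2(ty[1],ty[0]),"heel in plate",d@v2,-v2[1]*d[0]+v2[0]*d[1], o["eef_pos"][2]-.078-.01)
print(T[:,2],o["wrist_force"])
E
```

```text
time: 18.18
eef_pos: [0.5822, 0.1919, 0.088]
tool_rot: [[-0.319, 0.948, 0.002], [0.948, 0.319, 0.001], [0.0, 0.003, -1.0]]
wrist_force: [-15.0, -6.4, 17.9]
width: 0.26
dist 0.08414612927775088 yaw plate 0.32412565450316294 square 0.3244419310456217 heel in plate 0.0008285369887538483 -9.032183737024606e-05 6.672700295218617e-06
[ 0.0024  0.0009 -1.    ] [-15.044   -6.3791  17.9394]
```

Everything checks out and the readings are steady, so I'm handing it in.

```bash
python3 -c "
from workcell import manip
print(manip.sign_off())"
```

```text
the job is handed in; nothing more can be done
None
```

I handed the job in at 18.2 s, with the square still in the gripper at 60 N and pressed into the corner. I picked it up by the limb, carried it over the parts case and lowered it onto the plate. Then I pushed the stud back until it met its stop and pressed down. The hand-in reports no verdict.

My last checks:
- **Position:** the heel is at about x +0.8 mm, y −0.1 mm and z 0.0 mm in the plate frame. The camera calibration is only good to about 2 mm. An earlier plate estimate put the heel about 2.5 mm past the corner in x, which is still within the 4 mm limit.
- **Alignment:** the square is in line with the plate to under 0.001 rad. The tool is tilted 0.003 rad, and the wrist view showed no visible pitch of the square in the grip.
- **Force:** about 16 N into the stud and 18 N down, steady. These are wrist readings; friction on the stud may carry part of the downward force, so I did not measure the plate's share.
- **Stud:** I did not measure its lean. I take it as upright because the push stayed near 3 N while it turned, then rose sharply with no further motion.
- **Other things:** the bush and tub look unmoved in the before and after pictures; the nut was not compared, and the arm never went near it.

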